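# One turn of the syringe driver's hand wheel

## Task

Advance the syringe driver by one stroke: with the fingertips, push the hand wheel round by its upright handle, clockwise as seen from above, through exactly one full turn, so that the handle stops where it started and the pusher has gone one step towards the syringe; do not run well past and come back. Only push the handle, never the pusher block; do not grip anything, and leave everything else on the bench where it is. Finish with the hand clear.

Things in the scene. Friction and masses are not known exactly. Their poses are not given: they have to be found in the camera images.
- driver: manual syringe driver screwed to the bench: grey base plate 104 x 372 x 14 mm, a white gearbox (84 x 90 mm) with a flat hand wheel on top at one end, then two guide rods, a pusher block and a clear syringe. Origin on the bench (z = 0) right under the wheel's axis; z up, y runs from the wheel along the rods towards the syringe (plate from y = -67 to +305 mm, x = +-52 mm). Nothing but the wheel and its handle rises above 78 mm
- wheel_hub (a point): centre of the hand wheel, on its upright axis, 95 mm above the bench. The black rim is a ring of 50 mm mean radius and 12 mm thickness (top at 101 mm), with three steel spokes; the hub's top is at 105 mm. The wheel never lifts or tilts, only turns
- crank_handle: upright black handle on the wheel's rim, a round grip sleeve 19 mm in diameter that spins freely on its pin, 50 mm from the wheel's axis; its top is 150 mm above the bench and it can be pushed anywhere from 108 to 150 mm. Origin on the handle's own axis, 125 mm above the bench; it travels round with the wheel. At joint value 0 it lies on the driver's -x side
- wheel (a joint): angle of the hand wheel in rad, growing clockwise as seen from above; it may start anywhere from -2.5 to 2.5. One turn is 6.283. It turns without stops in the needed range, stays where it is left, and takes about 2.5 N at the handle to turn
- pusher: aluminium pusher block, 80 x 22 x 58 mm, that the wheel drives along the guide rods by 20 mm a turn (clockwise: towards the syringe, the driver's +y); it carries the white plunger. Origin at the block's centre, 47 mm above the bench. Not to be touched
- amber_bottle: loose brown bottle with black cap, 36 mm wide, 66 mm high, standing near the wheel; origin at the centre of its underside. Leave it
- dish: loose round clear dish, 59 mm across, 15 mm high, beside the driver; origin at the centre of its underside. Leave it
- marker: loose white marker pen with black cap, 137 mm long, lying beside the driver; origin at the centre of its underside. Leave it
- beaker: loose glass beaker, 75 mm across, 95 mm high, on the robot's left; origin at the centre of its underside. Leave it
- flask: loose conical flask, 64 mm across, 104 mm high, on the robot's left; origin at the centre of its underside. Leave it
- tape: loose yellow roll of tape, 68 mm across, 18 mm high, on the robot's right; origin at the centre of its underside. Leave it

How it is judged:
On the way, in this order (a step that is already met when the one before it is completed fails the run):
1. the handle is pushed with the fingers a quarter of the way round or more (distance of crank_handle from where it was at the start of the episode above 0.06 m and contact force between the fingers and crank_handle above 0.3 N).
2. the handle is pushed with the fingers past the far side of its circle (distance of crank_handle from where it was at the start of the episode above 0.093 m and distance of pusher from where it was at the start of the episode above 0.0085 m and contact force between the fingers and crank_handle above 0.3 N).
At the end, for the whole second after the job is handed in: The wheel has turned clockwise by one full turn in all and rests: the handle is within 12 mm (about 14 degrees) of where it started and the pusher has gone 17 to 23 mm towards the syringe; all loose things are within 30 mm of where they stood (distance of crank_handle from where it was at the start of the episode below 0.012 m and distance of pusher from where it was at the start of the episode between 0.017 and 0.023 m and value of joint wheel above 3.4 rad and velocity of joint wheel between -0.05 and 0.05 rad/s and distance of each of amber_bottle, dish, marker, beaker, flask, tape from where it was at the start of the episode below 0.03 m); the robot touches nothing.
It fails at once if the wheel is run far past one turn (more than 40 degrees) (distance of pusher from where it was at the start of the episode above 0.0225 m).
It fails at once if the handle is pinched or pushed with more than 30 N (contact force between the fingers and crank_handle above 30 N).
It fails at once if the pusher block is pushed directly (contact force between the arm and pusher above 3 N).
It fails at once if the pusher block is pushed directly (contact force between the fingers and pusher above 3 N).
It fails at once if a bystander is moved, lifted or knocked over (distance of any of amber_bottle, dish, marker, beaker, flask, tape from where it was at the start of the episode above 0.03 m or angle between any of amber_bottle, beaker, flask's own z axis and vertical above 0.6 rad).
It also fails if it takes over 58 s, if anything falls off the work surface, if the arm or the gripper's body presses on something with over 40 N, if the wrist force passes 120 N, or if a joint passes its speed limit or range.

## Robot

A 7-joint arm with a two-finger parallel gripper is mounted at the origin on a cart in front of the work surface, level with it; the furniture and walls round the work are solid. World frame = base frame: x ahead of the robot, y to its left, z up, the work surface at z = 0. Lengths are in m, angles in rad, forces in N, time in s.
With the tool pointing down it reaches from about 0.425 to 0.875 m from the base axis. Payload 4.7 kg.
Tool frame: the origin (TCP) lies between the finger pads; the fingertips stand 8 mm ahead of it and the grasp point (between the pads) lies 11 mm behind it; z points along the fingers, y is the direction in which the jaws open and shut (so a half turn about z gives the same grasp; the last joint's range is limited). The gripper opens to 87 mm and grips with 3 to 60 N. Pads are 19 mm wide; open, the fingers measure 117 mm over their backs; the gripper's body (75 mm by 190 mm) begins 51 mm behind the grasp point.
Start: joints at [1.25, 0.321, -0.07, 1.45, 0.023, 1.371, -0.057], TCP at [0.214, -0.614, 0.231] pointing down, gripper open.
Joint ranges: [-2.86, 2.86], [-0.3, 2.09], [-1.38, 1.24], [0.06, 2.45], [-1.56, 4.7], [0.09, 2.05], [-2.69, 2.69]. Speed limits (rad/s): [2.57, 2.57, 3.14, 3.14, 3.14, 3.14, 3.14].

## Interface

Orientations are given as a rotation vector (axis times angle).
In Python, from bench import ctrl, optics, ticket gives the robot as it stands.
- The arm moves only by the tool play_rows, never from a script. Its argument "motion" is a list of rows, each a list of 5 numbers: the closure, from 0 (fully open) to 1 (shut), then the shift along the tool's x, y, z in cm, then the turn about the tool's z in rad. In form: [[jaw, tx, ty, tz, spin], ...]. A call has 1 to 20 rows; each row shifts and turns the commanded pose from where the row before left it, along the tool's axes as they then stand; what a row does not reach is not made up. A row lasts 1/8 s, in which the tool goes at most 62.5 mm and 10.7 degrees, less where a joint would pass 70% of its speed; a pose out of reach is approached as far as the arm can. A call is refused whole if a number of a shift passes 6.25 or a number of a turn 0.188, either way. A call with a gripper value outside its range is refused whole. The fingers move at their own pace and stop on an object; "force" is the grip in N (left out, the last holds). Time passes only in rows, so rows that do not move let the fingers close. It gives the time, the measured TCP pose, the force and the opening at its end, in the units of the state.
- ctrl.get_state(): the state, without advancing time (a new reading comes with each control period).
- optics.get_image(name): name is "side" or "top"; returns the picture (384x512x3 uint8, red, green, blue); there is no depth.
- optics.calibration(name): a dict with "K" (3x3 intrinsics, pixels), "pose" (4x4, takes a point from camera to world coordinates). Camera axes: x right, y down, z forward; pixel columns grow to the right and rows downward; lengths in m; the calibration is good to about 2 mm. A picture is of the moment at which its call begins. calibration takes no time and is no camera call.
- ticket.close_job(): hands the job in, once; it reports no verdict.
The state is a dict: "time": time; "joint_positions": joint angles; "qd": joint speeds; "joint_torque": joint torques, N m; "position": TCP position; "tool_rot": TCP orientation; "ft_force": force on the tool from outside, world axes, zero at the start; "torque": the same for the moment, N m; "grip_width": opening from 0.0 (shut) to 1.0 (fully open).
Only numpy, scipy, OpenCV 4.12 (cv2) and the standard library are available. Lean on these libraries where they do the work, as an engineer would, in place of code of your own. Each camera call takes 0.05 s, during which the arm holds its last target.

## Working session

There is one attempt and no reset: what is moved stays moved. The work goes in short steps, Python scripts to look and compute and a tool call to move; the robot and the scene stay as the last step left them, time stands still between calls to the robot, and variables do not carry over. Pictures are saved under pics/ and viewed, and the job is handed in when it is done.

Besides the shell and the picture viewer there is one more tool, called after "Call:" as name(argument=value, ...) on one line, values as JSON. play_rows: Moves the arm, as the interface text tells. Its arguments: {"type":"object","properties":{"motion":{"type":"array"},"force":{"type":"number"}},"required":["motion"]}

```bash
mkdir -p pics; ls
python3 - <<'E'
from bench import ctrl, optics
import cv2, numpy as np
s=ctrl.get_state(); print({k:np.round(v,3) for k,v in s.items()})
for n in("top","side"):
    im=optics.get_image(n); cv2.imwrite(f"pics/{n}0.png",im[:,:,::-1])
    c=optics.calibration(n); print(n,np.round(c["K"],1).tolist(),np.round(c["pose"],3).tolist())
E
```

```text
pics
{'time': np.float64(0.0), 'joint_positions': array([ 1.25 ,  0.322, -0.07 ,  1.452,  0.023,  1.371, -0.057]), 'qd': array([ 0.001, -0.001, -0.001, -0.   , -0.   , -0.002, -0.   ]), 'joint_torque': array([ 0.0000e+00, -4.9129e+01, -4.0400e-01, -3.1253e+01, -6.4000e-02,
        4.4000e-02,  0.0000e+00]), 'position': array([ 0.213, -0.613,  0.229]), 'tool_rot': array([-3.096e+00, -5.230e-01,  1.000e-03]), 'ft_force': array([ 0.14 , -0.044,  0.416]), 'torque': array([-0.056, -0.007,  0.017]), 'grip_width': np.float64(1.001)}
top [[373.3, 0.0, 247.1], [0.0, 373.3, 192.2], [0.0, 0.0, 1.0]] [[0.002, -0.998, 0.057, 0.475], [-1.0, -0.002, 0.006, -0.003], [-0.006, -0.057, -0.998, 1.321], [0.0, 0.0, 0.0, 1.0]]
side [[356.8, 0.0, 250.6], [0.0, 356.8, 191.4], [0.0, 0.0, 1.0]] [[-0.997, -0.053, 0.06, 0.459], [-0.08, 0.626, -0.776, 1.01], [0.003, -0.778, -0.628, 0.913], [0.0, 0.0, 0.0, 1.0]]
```

View pics/top0.png

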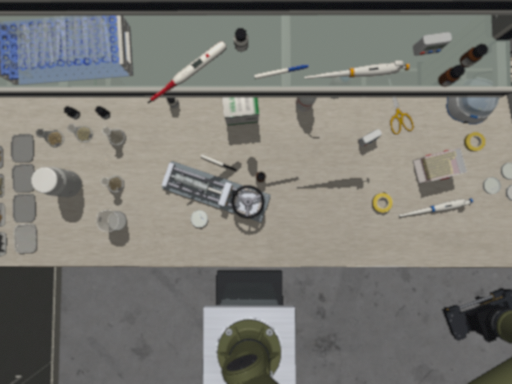

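View pics/side0.png

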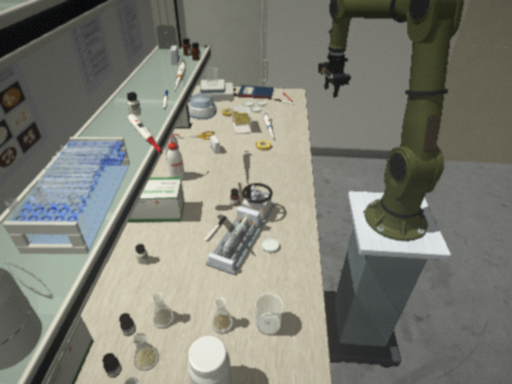

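```bash
cat > h.py <<'E'
from bench import ctrl, optics
import cv2, numpy as np
def ray(n,u,v,z):
    c=optics.calibration(n);K=np.array(c["K"]);T=np.array(c["pose"])
    d=T[:3,:3]@np.linalg.solve(K,[u,v,1.]);o=T[:3,3]
    return o+d*(z-o[2])/d[2]
def proj(n,p):
    c=optics.calibration(n);K=np.array(c["K"]);T=np.array(c["pose"])
    q=K@(T[:3,:3].T@(np.asarray(p)-T[:3,3]));return q[:2]/q[2]
E
python3 - <<'E'
import cv2
a=cv2.imread("pics/top0.png")[140:240,145:285];cv2.imwrite("pics/tc0.png",cv2.resize(a,None,fx=5.6,fy=5.6,interpolation=cv2.INTER_CUBIC))
a=cv2.imread("pics/side0.png")[145:285,195:315];cv2.imwrite("pics/sc0.png",cv2.resize(a,None,fx=4.2,fy=4.2,interpolation=cv2.INTER_CUBIC))
E
```

```text
(no output)
```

View pics/tc0.png

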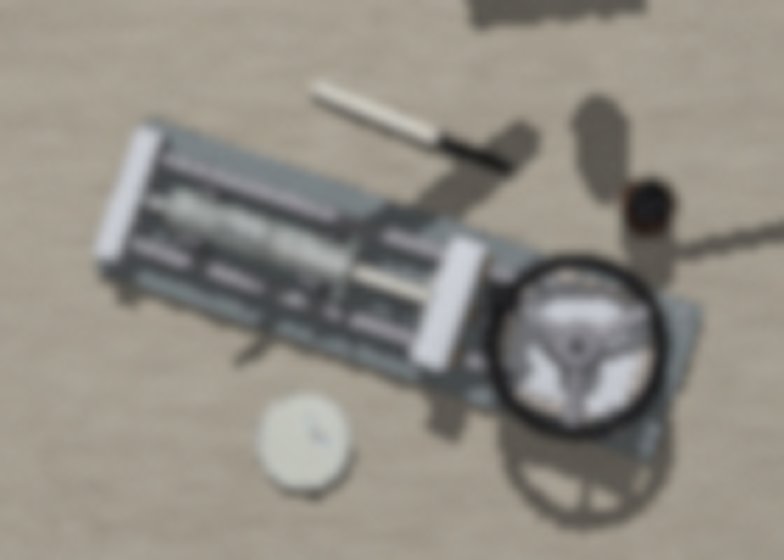

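View pics/sc0.png

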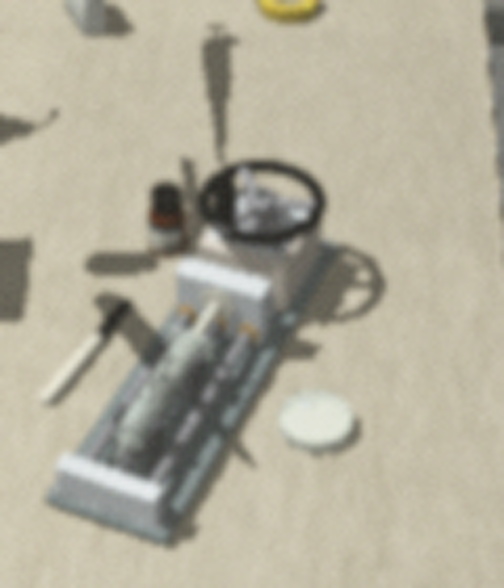

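Run:
```python
from h import *
for n,(x0,y0,x1,y1) in dict(top=(225,178,270,225),side=(238,178,278,206)).items():
    im=cv2.imread(f"pics/{n}0.png")
    m=(im.max(2)<50).astype(np.uint8); mm=np.zeros_like(m); mm[y0:y1,x0:x1]=m[y0:y1,x0:x1]
    cs,_=cv2.findContours(mm,cv2.RETR_EXTERNAL,cv2.CHAIN_APPROX_NONE)
    c=max(cs,key=cv2.contourArea); e=cv2.fitEllipse(cv2.convexHull(c)); print(n,e)
    print(ray(n,*e[0],0.095),ray(n,*e[0],.101))
    print('\n'.join(''.join('#' if v<40 else '+' if v<60 else '.' if v<90 else ' ' for v in r) for r in im.max(2)[y0-6:y1,x0-6:x1]))
```

```text
top ((246.23486328125, 202.7360076904297), (27.89693832397461, 33.67338943481445), 126.68428802490234)
[0.51075678 0.00732276 0.095     ] [0.51058149 0.00727259 0.101     ]
                                        ....       
                                     ...+##+.      
                                     ..+####+.     
                                     .+######+     
                                     .+######+     
....                                 .+######+     
....                                 .+######.     
...                                  .+#####+.     
.                                     .+##+++.     
                                      .+++++.      
                                      .......      
                                       ......      
                                                   
                                                   
..                    ......++++..                 
...                 ..+++.....+++++... ..  .       
                   ..++..     ....++++....         
            .     .+++.           ..++++...
[... 2902 characters left out ...]
++++.    .+..++++.                   ..      
+++++.    .+. .+++.                   ..      
+++++.    .+...+++.                   ..      
++++++    .++.++++.                   ..      
.+++++.   .+++++++.        ..        .+.      
....+..   ..++++++.      ....        .+       
.......    ....+++.      ....       .+.       
.......       ...+.      .. .    ..+++.       
 ......         ....     ........+++..        
      .          .+..........++++....         
      ..         ..+++++++++++++.             
      ..          .......+++++.               
    ....               .......                
   ....                                ...    
                                        ...
```

Run:
```python
from h import *
im=cv2.imread("pics/top0.png").max(2)
# ring centreline: radial minimum of brightness, handle sector excluded, fit circle
from scipy.optimize import least_squares
from scipy.ndimage import map_coordinates
c=np.array([247.8,202.])
for it in range(3):
    P=[]
    for a in np.radians(np.arange(0,360,6)):
        if 195<np.degrees(a)<240: continue
        r=np.arange(12,19,.1); xy=c[:,None]+np.array([np.cos(a),np.sin(a)])[:,None]*r
        v=map_coordinates(im.astype(float),[xy[1],xy[0]],order=1); w=np.clip(80-v,0,None)
        if w.sum()>50: P.append(xy@w/w.sum())
    P=np.array(P); f=least_squares(lambda q:np.hypot(*(P-q[:2]).T)-q[2],[*c,15.3],loss='soft_l1',f_scale=.3); c=f.x[:2]
print(f.x, np.std(f.fun)); hub=ray("top",*c,.098); print("hub",hub)
print("side pred hub", proj("side",[hub[0],hub[1],.098]))
print("handle top",ray("top",234.2,193.2,.14),ray("side",247.5,186.5,.15),ray("side",247.5,192,.125),ray("side",248,197,.105))
for z,pts in((.078,[(167+0,162),]),):
  pass
# plate long edges / end block; crop scale 5.6 offset(145,140)
def t(x,y,z): return ray("top",145+x/5.6,140+y/5.6,z)
A=t(145,120,.014);B=t(700,305,.014);C=t(95,270,.014);D=t(650,455,.014)
print("plate",A,B,C,D)
for p,q in((B,A),(D,C)): print(np.degrees(np.arctan2(*(p-q)[1::-1])),np.linalg.norm(p-q))
pb=t(447,305,.076);print("pusher",pb, np.linalg.norm(pb[:2]-hub[:2]))
print("bottle",t(650,205,.066))
h=ray("top",234.2,193.2,.15)
print(h-hub,np.hypot(*(h-hub)[:2]))
```

```text
[247.61715939 201.8165079   15.39485982] 0.278134538409264
hub [0.51368968 0.00277437 0.098     ]
side pred hub [256.99203075 191.3937729 ]
handle top [0.53959736 0.04514538 0.14      ] [0.54469484 0.04294931 0.15      ] [0.54479828 0.04233244 0.125     ] [0.54278444 0.04555193 0.105     ]
plate [0.65840417 0.27409305 0.014     ] [ 0.54225149 -0.07522542  0.014     ] [0.56365063 0.3042192  0.014     ] [ 0.44858624 -0.04391708  0.014     ]
-108.39260074770927 0.3681234020494176
-108.28951401436024 0.36665881614372386
pusher [0.53882353 0.07907057 0.076     ] 0.08032945410323666
bottle [ 0.59986665 -0.04232817  0.066     ]
[0.02536019 0.04196392 0.052     ] 0.04903171921586924
```

Call:
play_rows(motion=[[0.86,2.5,-2.7,0,0],[0.86,2.5,-2.7,0,0],[0.86,2.5,-2.7,0,0],[0.86,2.5,-2.7,0,0],[0.86,2.5,-2.7,0,0],[0.86,2.5,-2.7,0,0],[0.86,2.5,-2.7,0,0],[0.86,2.5,-2.7,0,0],[0.86,2.5,-2.7,0,0],[0.86,2.5,-2.7,0,0],[0.86,2.5,-2.7,0,0],[0.86,2.5,-2.7,0,0],[0.86,2.5,-2.7,0,0],[0.86,2.5,-2.7,0,0],[0.86,2.5,-2.7,0,0],[0.86,2.5,-2.7,0,0],[0.86,2.5,-2.7,0,0],[0.86,2.5,-2.7,0,0],[0.86,2.5,-2.7,0,0],[0.86,0,0,0,0]], force=10)

```text
time: 2.6
position: [0.4938, 0.03, 0.2304]
tool_rot: [-3.095, -0.532, -0.0]
ft_force: [-0.6, -0.5, -0.6]
grip_width: 0.14
```

Call:
play_rows(motion=[[0.86,0,0,0,-0.184],[0.86,0,0,0,-0.184],[0.86,0,0,0,-0.184],[0.86,0,0,0,-0.184],[0.86,0,0,0,-0.184],[0.86,0,0,0,-0.184],[0.86,0,0,0,-0.184],[0.86,0,0,0,-0.184],[0.86,0,0,0,-0.184],[0.86,0,0,0,-0.184],[0.86,0,0,0,-0.184],[0.86,0,0,0,-0.184],[0.86,0,0,0,0],[0.86,0,0,0,0]])

```text
time: 4.35
position: [0.4934, 0.026, 0.2304]
tool_rot: [-0.932, -3.0, 0.001]
ft_force: [-0.2, -0.2, 0.1]
grip_width: 0.135
```

```bash
cat >> h.py <<'E'
from scipy.spatial.transform import Rotation as R
def st():
    s=ctrl.get_state(); Rm=R.from_rotvec(s["tool_rot"]).as_matrix()
    psi=np.degrees(np.arctan2(Rm[1,0],Rm[0,0]))
    print("t",round(float(s["time"]),2),"pos",np.round(s["position"],4),"psi",round(psi,1),"F",np.round(s["ft_force"],1),"w",round(float(s["grip_width"]),3),"j",np.round(s["joint_positions"],2), "tz",np.round(Rm[:,2],3))
    return s,Rm
def to(target):
    s,Rm=st(); print("tool shift cm",np.round(100*Rm.T@(np.array(target)-s["position"]),2))
E
python3 -c "
from h import *
to([.513,.0634,.229])
im=optics.get_image('top');cv2.imwrite('pics/t1.png',im[...,::-1])
a=cv2.imread('pics/t1.png')[140:240,145:285];cv2.imwrite('pics/tc1.png',cv2.resize(a,None,fx=5.6,fy=5.6))"
```

```text
t 4.35 pos [0.4934 0.026  0.2304] psi 145.5 F [-0.2 -0.2  0.1] w 0.135 j [ 0.67  0.02 -0.78  1.8   0.02  1.32  0.86] tz [-0. -0. -1.]
tool shift cm [0.5  4.19 0.14]
```

View pics/t1.png

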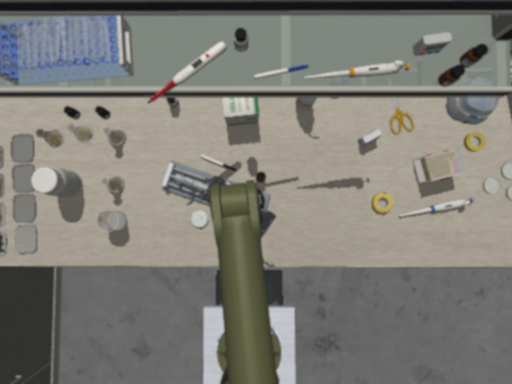

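Call:
play_rows(motion=[[0.86,0.2,1.4,0,0],[0.86,0.2,1.4,0,0],[0.86,0.1,1.4,0,0],[0.86,0,0,1.5,0],[0.86,0,0,1.5,0],[0.86,0,0,1.5,0],[0.86,0,0,1.5,0],[0.86,0,0,1.5,0],[0.86,0,0,1.5,0],[0.86,0,0,1.5,0],[0.86,0,0,0,0],[0.86,0,0,0,0]])

```text
time: 5.9
position: [0.5135, 0.0643, 0.1258]
tool_rot: [0.926, 3.001, 0.0]
ft_force: [-0.1, 0.5, 0.6]
grip_width: 0.143
```

```bash
python3 -c "
from h import *
to([.513,.0634,.124])
im=optics.get_image('side');cv2.imwrite('pics/s2.png',im[...,::-1])
a=cv2.imread('pics/s2.png')[145:245,195:315];cv2.imwrite('pics/sc2.png',cv2.resize(a,None,fx=6,fy=6,interpolation=2))"
```

```text
t 5.9 pos [0.5135 0.0643 0.1258] psi 145.7 F [-0.1  0.5  0.6] w 0.143 j [ 0.57  0.2  -0.81  1.88  0.16  1.13  0.67] tz [ 0.001  0.    -1.   ]
tool shift cm [-0.01 -0.11  0.18]
```

View pics/sc2.png

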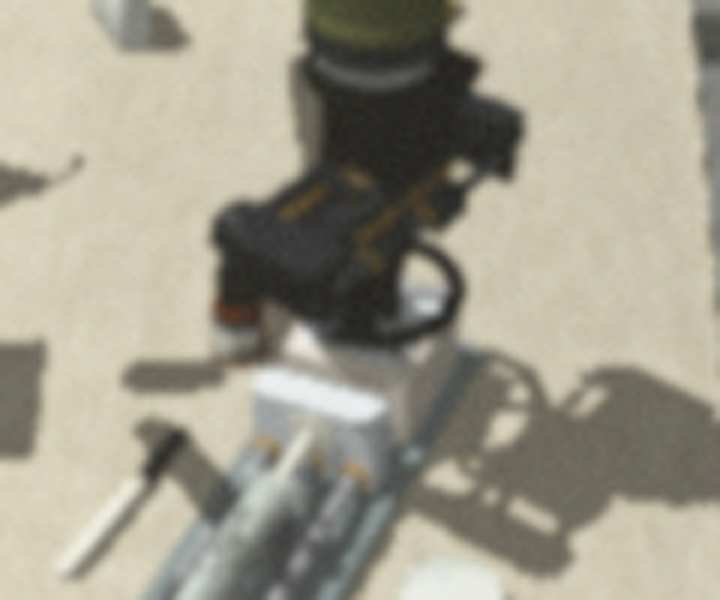

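Call:
play_rows(motion=[[0.86,-0.4,-0.1,0,0],[0.86,-0.4,0,0,0],[0.86,-0.4,0,0,0],[0.86,-0.3,0,0,0],[0.86,-0.3,0,0,0],[0.86,0,0,0,0]])

```text
time: 6.7
position: [0.5274, 0.0537, 0.1255]
tool_rot: [-0.926, -3.002, -0.001]
ft_force: [-0.1, 0.5, -0.0]
grip_width: 0.14
```

```bash
python3 -c "
from h import *
st()"
```

```text
t 6.7 pos [0.5274 0.0537 0.1255] psi 145.7 F [-0.1  0.5 -0. ] w 0.14 j [ 0.57  0.23 -0.8   1.85  0.18  1.13  0.68] tz [-0.     0.001 -1.   ]
```

Call:
play_rows(motion=[[0.86,-0.533,0.15,0,0.105],[0.86,-0.533,0.15,0,0.105],[0.86,-0.533,0.15,0,0.105],[0.86,-0.533,0.15,0,0.105],[0.86,-0.533,0.15,0,0.105],[0.86,-0.533,0.15,0,0.105]])

```text
time: 7.45
position: [0.5549, 0.0364, 0.1255]
tool_rot: [-1.814, -2.565, -0.002]
ft_force: [0.3, 2.8, -0.2]
grip_width: 0.135
```

```bash
cat >> h.py <<'E'
HUB=np.array([.5137,.0028])
def rel():
    s,Rm=st(); p=s["position"][:2]-HUB
    print("tool-frame rel hub mm",np.round(1000*Rm[:2,:2].T@p,1),"F tool",np.round(Rm.T@s["ft_force"],1))
E
python3 -c "
from h import *
rel()
im=optics.get_image('side');cv2.imwrite('pics/s3.png',im[...,::-1])
a=cv2.imread('pics/s3.png')[145:245,195:315];cv2.imwrite('pics/sc3.png',cv2.resize(a,None,fx=6,fy=6,interpolation=2))"
```

```text
t 7.45 pos [0.5549 0.0364 0.1255] psi 109.5 F [ 0.3  2.8 -0.2] w 0.135 j [ 0.5   0.27 -0.69  1.8   0.19  1.14  0.08] tz [ 0.     0.001 -1.   ]
tool-frame rel hub mm [17.9 50. ] F tool [2.5 1.3 0.2]
```

View pics/sc3.png

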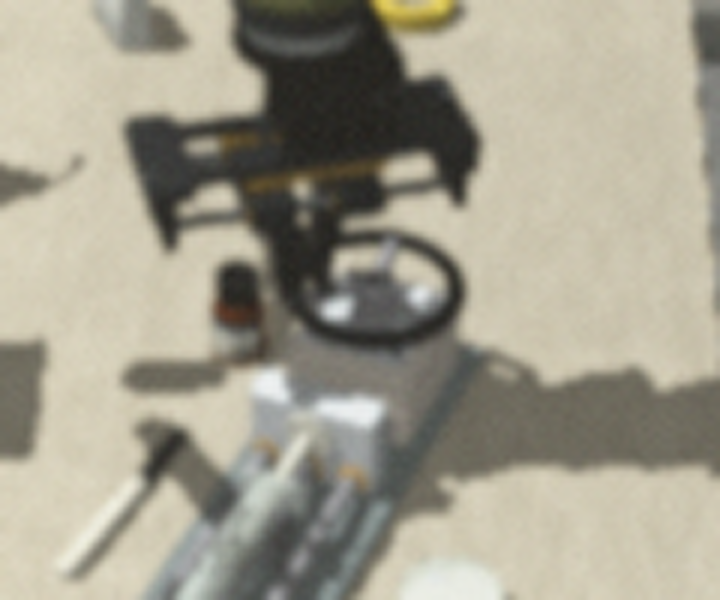

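Call:
play_rows(motion=[[0.86,-0.533,0.15,0,0.105],[0.86,-0.533,0.15,0,0.105],[0.86,-0.533,0.15,0,0.105],[0.86,-0.533,0.15,0,0.105],[0.86,-0.533,0.15,0,0.105],[0.86,-0.533,0.15,0,0.105],[0.86,-0.533,0.15,0,0.105],[0.86,-0.533,0.15,0,0.105],[0.86,-0.533,0.15,0,0.105],[0.86,-0.533,0.15,0,0.105]])

```text
time: 8.75
position: [0.5628, -0.0166, 0.1257]
tool_rot: [-2.854, -1.312, -0.003]
ft_force: [1.9, 2.0, -1.1]
grip_width: 0.143
```

```bash
python3 -c "
from h import *
rel()"
```

```text
t 8.75 pos [ 0.5628 -0.0166  0.1257] psi 49.4 F [ 1.9  2.  -1.1] w 0.143 j [ 0.44  0.25 -0.52  1.79  0.14  1.14 -0.83] tz [ 0.002  0.001 -1.   ]
tool-frame rel hub mm [17.3 49.9] F tool [2.8 0.1 1.1]
```

Call:
play_rows(motion=[[0.86,-0.533,0.15,0,0.105],[0.86,-0.533,0.15,0,0.105],[0.86,-0.533,0.15,0,0.105],[0.86,-0.533,0.15,0,0.105],[0.86,-0.533,0.15,0,0.105],[0.86,-0.533,0.15,0,0.105],[0.86,-0.533,0.15,0,0.105],[0.86,-0.533,0.15,0,0.105],[0.86,-0.533,0.15,0,0.105],[0.86,-0.533,0.15,0,0.105]])

```text
time: 10.0
position: [0.5215, -0.0492, 0.1257]
tool_rot: [-3.127, 0.296, -0.004]
ft_force: [2.5, 1.2, 0.1]
grip_width: 0.141
```

```bash
python3 -c "
from h import *
rel()"
```

```text
t 10.0 pos [ 0.5215 -0.0492  0.1257] psi -10.8 F [2.5 1.2 0.1] w 0.141 j [ 0.41  0.15 -0.39  1.88  0.06  1.11 -1.77] tz [ 0.003  0.    -1.   ]
tool-frame rel hub mm [17.5 49.6] F tool [ 2.2 -1.6 -0.1]
```

Call:
play_rows(motion=[[0.86,-0.533,0.15,0,0.105],[0.86,-0.533,0.15,0,0.105],[0.86,-0.533,0.15,0,0.105],[0.86,-0.533,0.15,0,0.105]])

```text
time: 10.5
position: [0.4997, -0.0485, 0.1258]
tool_rot: [-2.997, 0.942, -0.005]
ft_force: [3.3, 1.0, -1.6]
grip_width: 0.146
```

```bash
python3 -c "
from h import *
rel()
im=optics.get_image('side');cv2.imwrite('pics/s4.png',im[...,::-1])
a=cv2.imread('pics/s4.png')[145:245,195:315];cv2.imwrite('pics/sc4.png',cv2.resize(a,None,fx=6,fy=6,interpolation=2))"
```

```text
t 10.5 pos [ 0.4997 -0.0485  0.1258] psi -34.9 F [ 3.3  1.  -1.6] w 0.146 j [ 0.39  0.1  -0.36  1.93  0.04  1.11 -2.17] tz [ 0.003 -0.001 -1.   ]
tool-frame rel hub mm [17.9 50.1] F tool [ 2.1 -2.8  1.7]
```

View pics/sc4.png

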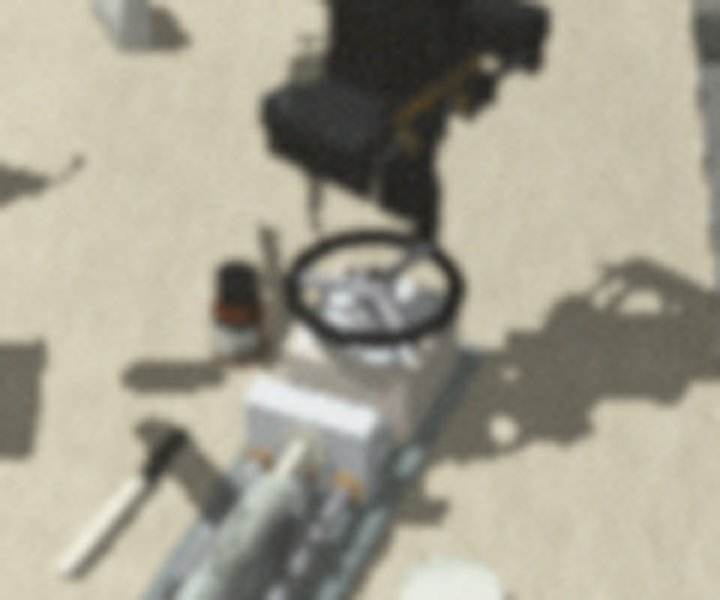

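Call:
play_rows(motion=[[0.86,1.2,0,0,0],[0.86,1.3,0,0,0],[0.86,0,0,0,-0.185],[0.86,0,0,0,-0.185],[0.86,0,0,0,-0.185],[0.86,0,0,0,-0.185],[0.86,0,0,0,-0.185],[0.86,0,0,0,-0.185],[0.86,0,0,0,-0.185],[0.86,0,0,0,-0.185],[0.86,0,0,0,-0.185],[0.86,0,0,0,-0.185],[0.86,0,0,0,-0.185],[0.86,0,0,0,-0.185],[0.86,0,0,0,-0.185],[0.86,0,0,0,-0.185],[0.86,0,0,0,-0.185],[0.86,0,0,0,-0.185],[0.86,0,0,0,-0.185],[0.86,0,0,0,0]])

```text
time: 13.05
position: [0.5198, -0.0633, 0.1254]
tool_rot: [-0.937, -2.998, -0.001]
ft_force: [-0.3, -0.0, -0.1]
grip_width: 0.143
```

```bash
python3 -c "
from h import *
rel()
im=optics.get_image('side');cv2.imwrite('pics/s5.png',im[...,::-1])
a=cv2.imread('pics/s5.png')[145:245,195:315];cv2.imwrite('pics/sc5.png',cv2.resize(a,None,fx=6,fy=6,interpolation=2))"
```

```text
t 13.05 pos [ 0.5198 -0.0633  0.1254] psi 145.3 F [-0.3 -0.  -0.1] w 0.143 j [ 0.64  0.18 -0.62  1.87  0.12  1.12  0.94] tz [-0.  0. -1.]
tool-frame rel hub mm [-42.6 -50.9] F tool [ 0.2 -0.2  0.1]
```

View pics/sc5.png

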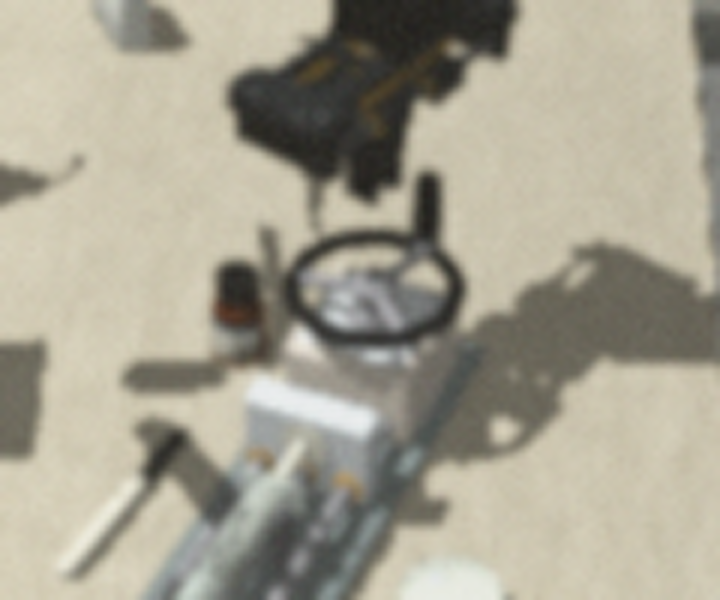

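Call:
play_rows(motion=[[0.86,0.8,0.1,0,0],[0.86,0.8,0,0,0],[0.86,0.8,0,0,0],[0.86,0.1,0,0,0],[0.86,0.533,-0.15,0,0.105],[0.86,0.533,-0.15,0,0.105],[0.86,0.533,-0.15,0,0.105],[0.86,0.533,-0.15,0,0.105],[0.86,0.533,-0.15,0,0.105]])

```text
time: 14.22
position: [0.4766, -0.0342, 0.1259]
tool_rot: [1.685, 2.648, 0.001]
ft_force: [2.6, -1.7, -1.8]
grip_width: 0.14
```

```bash
python3 -c "
from h import *
rel()"
```

```text
t 14.22 pos [ 0.4766 -0.0342  0.1259] psi 115.1 F [ 2.6 -1.7 -1.8] w 0.14 j [ 0.61  0.07 -0.61  1.98  0.04  1.1   0.42] tz [ 0.003 -0.001 -1.   ]
tool-frame rel hub mm [-17.8 -49.3] F tool [-2.7  1.6  1.8]
```

Call:
play_rows(motion=[[0.86,0.533,-0.15,0,0.105],[0.86,0.533,-0.15,0,0.105],[0.86,0.533,-0.15,0,0.105],[0.86,0.533,-0.15,0,0.105],[0.86,0.533,-0.15,0,0.105],[0.86,0.533,-0.15,0,0.105],[0.86,0.533,-0.15,0,0.105],[0.86,0.533,-0.15,0,0.105],[0.86,0.533,-0.15,0,0.105],[0.86,0.533,-0.15,0,0.105]])

```text
time: 15.48
position: [0.4625, 0.0168, 0.1257]
tool_rot: [2.787, 1.448, -0.003]
ft_force: [-0.9, -2.2, 3.3]
grip_width: 0.139
```

```bash
python3 -c "
from h import *
rel()"
```

```text
t 15.47 pos [0.4625 0.0168 0.1257] psi 54.9 F [-0.9 -2.2  3.3] w 0.139 j [ 0.54  0.04 -0.64  2.01  0.03  1.11 -0.72] tz [-0.001 -0.002 -1.   ]
tool-frame rel hub mm [-18. -50.] F tool [-2.3  0.5 -3.3]
```

Call:
play_rows(motion=[[0.86,0.533,-0.15,0,0.105],[0.86,0.533,-0.15,0,0.105],[0.86,0.533,-0.15,0,0.105],[0.86,0.533,-0.15,0,0.105],[0.86,0.533,-0.15,0,0.105],[0.86,0.533,-0.15,0,0.105],[0.86,0.533,-0.15,0,0.105],[0.86,0.533,-0.15,0,0.105],[0.86,0.533,-0.15,0,0.105],[0.86,0.533,-0.15,0,0.105]])

```text
time: 16.73
position: [0.5003, 0.0556, 0.1255]
tool_rot: [-3.138, 0.141, 0.003]
ft_force: [-1.7, 2.2, 3.1]
grip_width: 0.139
```

```bash
python3 -c "
from h import *
rel()
im=optics.get_image('side');cv2.imwrite('pics/s6.png',im[...,::-1])
a=cv2.imread('pics/s6.png')[145:245,195:315];cv2.imwrite('pics/sc6.png',cv2.resize(a,None,fx=6,fy=6,interpolation=2))"
```

```text
t 16.73 pos [0.5003 0.0556 0.1255] psi -5.2 F [-1.7  2.2  3.1] w 0.139 j [ 0.43  0.13 -0.63  1.92  0.09  1.12 -1.89] tz [-0.002  0.001 -1.   ]
tool-frame rel hub mm [-18.1 -51.4] F tool [-1.9 -2.  -3.1]
```

View pics/sc6.png

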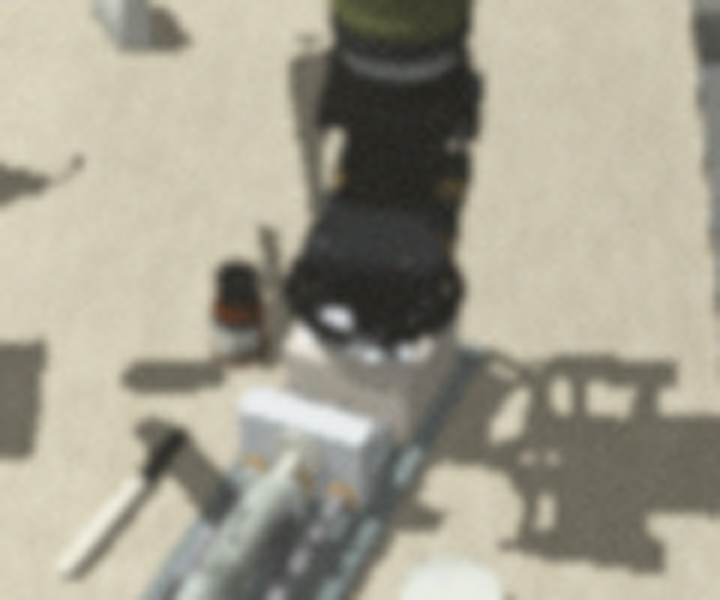

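Call:
play_rows(motion=[[0.86,0.533,-0.15,0,0.105],[0.86,0.533,-0.15,0,0.105],[0.86,0.533,-0.15,0,0.105],[0.86,0,0,0,0],[0.86,-1,0,0,0],[0.86,-1,0,0,0],[0.86,-1,0,0,0],[0.86,0,0,-3,0],[0.86,0,0,-3,0],[0.86,-2,0,-3,0],[0.86,-4,0,0,0],[0.86,-4,0,0,0],[0.86,0,0,0,0]])

```text
time: 18.4
position: [0.3959, 0.1075, 0.2157]
tool_rot: [3.077, -0.623, 0.003]
ft_force: [-0.1, -0.3, -0.1]
grip_width: 0.138
```

```bash
python3 -c "
from h import *
rel()
im=optics.get_image('side');cv2.imwrite('pics/s7.png',im[...,::-1])
a=cv2.imread('pics/s7.png')[145:245,195:315];b=cv2.imread('pics/side0.png')[145:245,195:315]
cv2.imwrite('pics/sc7.png',cv2.resize(np.hstack([b,a]),None,fx=3.3,fy=4.5,interpolation=2))"
```

```text
t 18.4 pos [0.3959 0.1075 0.2157] psi -22.9 F [-0.1 -0.3 -0.1] w 0.138 j [ 0.39 -0.2  -0.63  2.   -0.12  1.31 -2.17] tz [ 0.001 -0.003 -1.   ]
tool-frame rel hub mm [-149.3  -50.7] F tool [0.  0.3 0.1]
```

View pics/sc7.png

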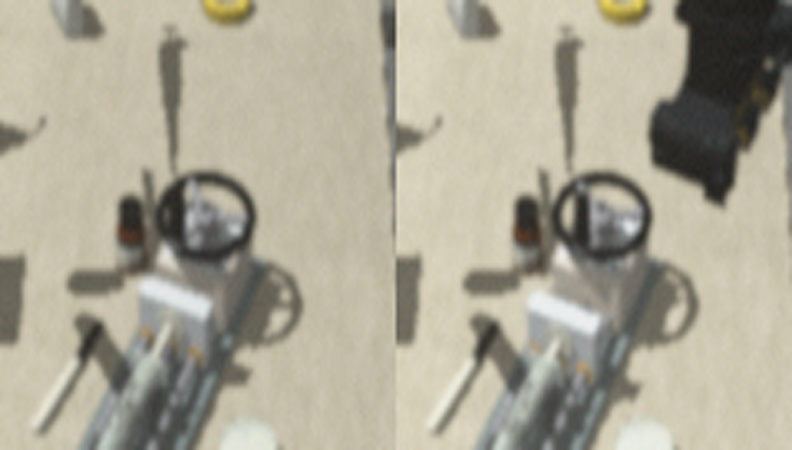

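Run:
```python
from h import *
for f in("side0","s7"):
    im=cv2.imread(f"pics/{f}.png").max(2)[180:205,238:276]
    print('\n'.join(''.join('#' if v<40 else '+' if v<60 else '.' if v<90 else ' ' for v in r) for r in im));print()
g=lambda f,n:cv2.imread(f"pics/{f}.png")
for th in range(50,90,4):
    a=np.radians(th);x,y=HUB+.05*np.array([np.cos(a),np.sin(a)])
    print(th,proj("side",[x,y,.15]).round(1),proj("side",[x,y,.125]).round(1))
im=optics.get_image('top');cv2.imwrite('pics/t7.png',im[...,::-1])
a=cv2.imread('pics/t7.png')[170:225,215:275];b=cv2.imread('pics/top0.png')[170:225,215:275]
cv2.imwrite('pics/tc7.png',cv2.resize(np.hstack([b,a]),None,fx=6.6,fy=6.6,interpolation=2))
```

```text
..+......             
          ...    .    ......          
         .++.             ...         
        .+++                ...       
       +++++                  ..      
      .+++++.                  ..     
     .++++++.                  ..     
    .+..++++.                   ..    
    .+. .+++.                   ..    
    .+...+++.                   ..    
    .++.++++.                   ..    
.   .+++++++.        ..        .+.    
.   ..++++++.      ....        .+     
.    ....+++.      ....       .+.     
.       ...+.      .. .    ..+++.     
.         ....     ........+++..      
.          .+..........++++....       
..         ..+++++++++++++.           
..          .......+++++.             
..               .......              
.                                ...  

                                   .++
                                    ..
                                      
                                      
              ..........              
              ....    .....           
         ...              ...         
        ....           
[... 289 characters left out ...]
    .++    .+++.                +     
.   ..+.  ..+++.    ...        .+     
.    ......++++.    ..        .+.     
.       .+.++++.            ..++      
.        ....++.   ....   ..++..      
          .....................       
..           ....++++++....           
..              ...+....              
..                 .                  
.                                 .   

50 [247.2 186.2] [247.2 191.8]
54 [248.  186.6] [248.  192.2]
58 [248.7 187. ] [248.7 192.6]
62 [249.6 187.3] [249.6 192.9]
66 [250.4 187.6] [250.4 193.3]
70 [251.3 187.9] [251.3 193.6]
74 [252.3 188.2] [252.2 193.8]
78 [253.3 188.4] [253.2 194. ]
82 [254.2 188.5] [254.2 194.2]
86 [255.2 188.7] [255.2 194.3]
```

View pics/tc7.png

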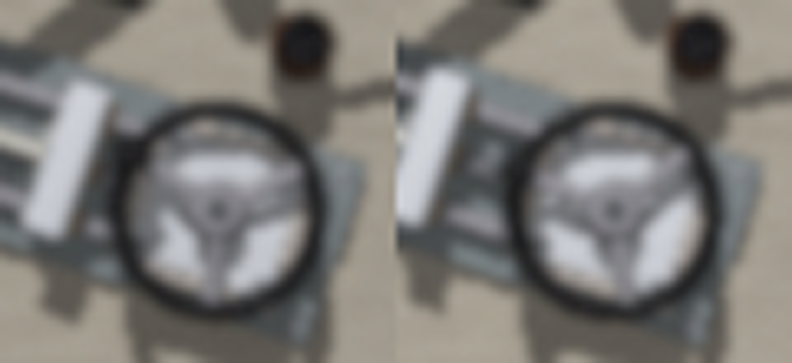

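Call:
play_rows(motion=[[0.86,4,0,0,0],[0.86,4,0,0,0],[0.86,2,0,0,0],[0.86,0,0,3,0],[0.86,0,0,3,0],[0.86,0,0,3,0],[0.86,0,0,0,0],[0.86,1,0,0,0],[0.86,1,0,0,0],[0.86,0.8,0,0,0],[0.86,0.2,0,0,0],[0.86,0.533,-0.15,0,0.105],[0.86,0.533,-0.15,0,0.105],[0.86,0,0,0,0]])

```text
time: 20.25
position: [0.5289, 0.0547, 0.1259]
tool_rot: [-2.996, 0.943, -0.001]
ft_force: [-0.2, 1.5, 1.4]
grip_width: 0.14
```

```bash
python3 -c "
from h import *
rel()"
```

```text
t 20.25 pos [0.5289 0.0547 0.1259] psi -35.0 F [-0.2  1.5  1.4] w 0.14 j [ 0.38  0.19 -0.59  1.86  0.12  1.12 -2.43] tz [ 0.001  0.001 -1.   ]
tool-frame rel hub mm [-17.3 -51.2] F tool [-1.  -1.1 -1.4]
```

Call:
play_rows(motion=[[0.86,-1,0,0,0],[0.86,-1,0,0,0],[0.86,-1,0,0,0],[0.86,0,0,-3,0],[0.86,0,0,-3,0],[0.86,-2,0,-3,0],[0.86,-4,0,0,0],[0.86,-4,0,0,0],[0.86,0,0,0,0],[0.86,0,0,0,0]])

```text
time: 21.5
position: [0.4222, 0.1281, 0.2157]
tool_rot: [2.995, -0.946, 0.002]
ft_force: [-0.1, -0.4, -0.0]
grip_width: 0.142
```

Run:
```python
from h import *
rel()
for n in("side","top"):
    cv2.imwrite(f'pics/{n}8.png',optics.get_image(n)[...,::-1])
im=cv2.imread(f"pics/side8.png").max(2)[180:205,238:276]
print('\n'.join(''.join('#' if v<40 else '+' if v<60 else '.' if v<90 else ' ' for v in r) for r in im));print()
a=cv2.imread('pics/top8.png')[170:225,215:275];b=cv2.imread('pics/top0.png')[170:225,215:275]
cv2.imwrite('pics/tc8.png',cv2.resize(np.hstack([b,a]),None,fx=6.6,fy=6.6,interpolation=2))
a=cv2.imread('pics/side8.png')[145:245,195:315];b=cv2.imread('pics/side0.png')[145:245,195:315]
cv2.imwrite('pics/sc8.png',cv2.resize(np.hstack([b,a]),None,fx=3.3,fy=3.3,interpolation=2))
```

```text
t 21.5 pos [0.4222 0.1281 0.2157] psi -35.1 F [-0.1 -0.4 -0. ] w 0.142 j [ 0.36 -0.12 -0.66  1.94 -0.07  1.3  -2.46] tz [ 0.001 -0.001 -1.   ]
tool-frame rel hub mm [-146.9  -50. ] F tool [0.2 0.4 0. ]
                      ++++#+++++++++++
                      ++++##++++++++++
                      .+++++#+++#+++++
                     ..++++++++++#++++
                .......++++++++#+++++#
           ..         .....+++#++#+#++
         ..+.             ..++++++++#+
        .+++                ..+++..+++
       .++++                  .+.   .+
      .+++++                   ..     
     .++++++.                  ..     
    .....+++.                   ..    
    .+. .+++.                   ..    
    .+. .+++                    ..    
    .+..++++                    ..    
.   ..++++++.                  .+     
.    .++++++.      ...         .+     
.    ....+++.       ..        .+.     
.        ....              ...++      
.         ...     ..... ....++..      
          ..+...........+++...        
.          ..++++++++++++..           
..           .......+++..             
..                 .....              
.                                 .
```

View pics/tc8.png

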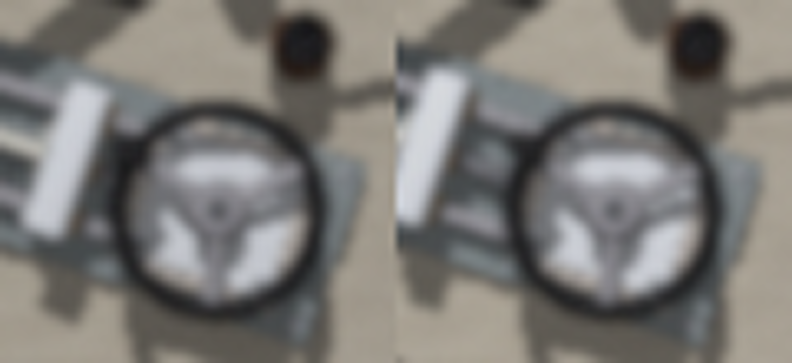

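View pics/sc8.png

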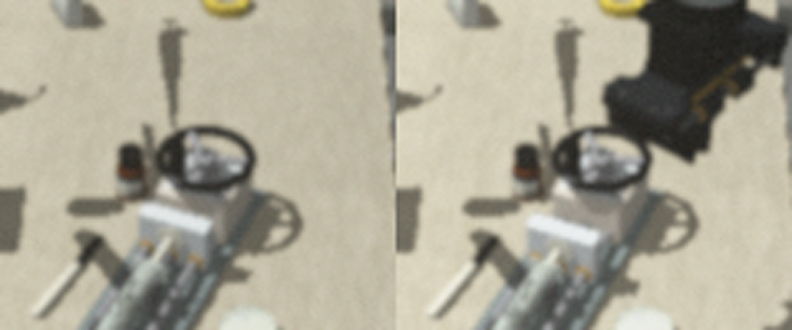

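Run:
```python
from h import *
C=[]
for f in("top0","top8"):
    im=cv2.imread(f"pics/{f}.png").astype(int); m=np.zeros((384,512),np.uint8)
    m[175:212,210:234]=(im.min(2)>165)[175:212,210:234]
    n,l,s,c=cv2.connectedComponentsWithStats(m); i=1+np.argmax(s[1:,4]); C.append(ray("top",*c[i],.076)); print(s[i],C[-1])
print(np.linalg.norm(C[1]-C[0]))
from bench import ticket
print(ticket.close_job())
```

```text
[217 183  14  22 136] [0.54320185 0.08161814 0.076     ]
[210 181  15  22 150] [0.54944655 0.10111118 0.076     ]
0.020468877042248035
the job is handed in; nothing more can be done
None
```

I pushed the handle clockwise through one full turn and handed the job in; no verdict was reported. It took about 21.6 s of the 58 s allowed.

- **How it was pushed:** I held the fingertips about 12 mm apart and used them as an open cradle behind the handle, without gripping it. I pushed the first half turn, backed off to turn the tool round by 180°, then pushed the second half. I stopped about 11° short, backed off to look, and made one small final push with no overrun.
- **Forces:** at the pauses between moves, the wrist force at the tool read about 2 to 4 N. I had no separate reading of the contact force on the handle.
- **Handle:** in the last pictures the handle and spokes match the starting pictures to within a pixel or so, which I judge to be a few degrees.
- **Pusher:** I measured 20.5 mm of travel towards the syringe in the top view, but this has a few millimetres of uncertainty because the pusher was cut off at the edge of the area I measured.
- **Bystanders:** the bottle, dish and marker look unmoved by eye. I did not measure them, and did not check the beaker, flask and tape closely, but the hand never came down near those.
- **Hand:** it finished clear, with the tool point 0.216 m up and off to one side, and no contact force.

My estimates of how far short the handle was before the final push disagreed, ranging from 7° to 15°. I pushed 12°, and the pictures afterwards agreed with the start.

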